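# Hold the pin replicator over the deep-well plate, ready to dip

## Robot

A 6-joint arm with a two-finger parallel gripper is mounted at the origin on the work surface. World frame = base frame: x ahead of the robot, y to its left, z up, the work surface at z = 0. Lengths are in m, angles in rad, forces in N, time in s.
With the tool pointing down it reaches from about 0.425 to 1.125 m from the base axis. Payload 14.9 kg.
Tool frame: the origin (TCP) lies between the finger pads; the fingertips stand env.nose_length ahead of it and the grasp point (between the pads) is the TCP (env.nose_length is the distance from the TCP to the fingertips, in m); z points along the fingers, y is the direction in which the jaws open and shut (so a half turn about z gives the same grasp; the last joint's range is limited). The gripper opens to 91 mm and grips with 3 to 60 N. Pads are 32 mm wide; open, the fingers measure 118 mm over their backs; the gripper's body (76 mm by 178 mm) begins 60 mm behind the grasp point.
Start: joints at [-1.345, 0.379, 1.734, -0, 1.028, -0.033], TCP at [0.179, -0.677, 0.233] pointing down, gripper open.
Joint ranges: [-2.77, 2.77], [-0.74, 2.19], [0, 2.66], [-1.06, 4.2], [0.31, 2.87], [-3.08, 3.08]. Speed limits (rad/s): [1.89, 1.89, 2.39, 3.14, 3.14, 3.14].

## Interface

Orientations are given as a rotation vector (axis times angle).
In Python, from cell import env gives the robot as it stands.
- The arm moves only by the tool carry_out, never from a script. Its argument "motion" is a list of rows, each a list of 2 entries, a list of its own where there are three numbers: the shift along the tool's x, y, z in m, then the turn, a rotation vector about the tool's x, y, z in rad. In form: [[[dx, dy, dz], [wx, wy, wz]], ...]. A call has 1 to 8 rows; each row shifts and turns the commanded pose from where the row before left it, along the tool's axes as they then stand; what a row does not reach is not made up. A row lasts 1/10 s, in which the tool goes at most 50 mm and 8.59 degrees, less where a joint would pass 70% of its speed; a pose out of reach is approached as far as the arm can. A call with a gripper value outside its range is refused whole. "fingers" is the gripper command: -1 is fully open, 1 is shut, values between are in proportion, set as the call begins (left out, the last holds). The fingers move at their own pace and stop on an object; "grip_force" is the grip in N (left out, the last holds). Time passes only in rows, so rows that do not move let the fingers close. It gives the time, the measured TCP pose, the force and the opening at its end, in the units of the state.
- env.get_obs(): the state, without advancing time (a new reading comes with each control period).
- env.capture(name): name is "scene" or "top" or "wrist"; returns a dict with "frame" (420x560x3 uint8, red, green, blue), "range_z" (420x560 float32, m along the optical axis (not along the pixel's ray), 0 where there is no reading), "fx", "fy", "cx", "cy" (pixels), "R" (3x3) and "t" (3): a world point X has camera coordinates R X + t; the wrist camera has in their place "tool_from_camera" (4x4, takes a point from camera to tool coordinates, whose origin is the TCP and whose axes are the flange's). Camera axes: x right, y down, z forward; pixel columns grow to the right and rows downward; lengths in m; the calibration is good to about 2 mm. A picture is of the moment at which its call begins: read the wrist's pose just before it.
- env.job_done(): hands the job in, once; it reports no verdict.
The state is a dict: "clock": time; "joints": joint angles; "dq": joint speeds; "joint_efforts": joint torques, N m; "ee_pos": TCP position; "orientation": TCP orientation; "contact_force": force on the tool from outside, world axes, zero at the start; "torque": the same for the moment, N m; "finger_gap": finger opening in m.
Only numpy, scipy, OpenCV 4.12 (cv2) and the standard library are available. Lean on these libraries where they do the work, as an engineer would, in place of code of your own. Each camera call takes 0.05 s, during which the arm holds its last target.

## Task

Pick the pin replicator up from its stand by the handle, carry it up and over the tube rack, and stop with it level above the deep-well plate on the shaker, lined up so that every pin is over the middle of its own well and the pin tips hover about 1 cm above the plate's rim. Do not dip it, put it down or let it touch the plate or the tubes: finish while still holding it there, motionless. Leave everything else on the bench where it stands.

Things in the scene. Friction and masses are not known exactly. Their poses are not given: they have to be found in the camera images.
- replicator: Loose pin replicator, about 0.3 kg, parked in its stand: a level aluminium plate 124 (x) x 80 (y) x 8 mm, 24 steel pins under it (6 along x, 4 along y, 18 mm pitch, 2.4 mm thick, 28 mm long), a bridge handle on top. Origin: middle of the pin field at the height of the pin tips, z up; plate underside 28 mm above it, plate top 36 mm, handle top 82 mm. Half a turn about z gives the same.
- tips (a point): Middle of the replicator's pin field, at the height of the pin tips (same point and axes as replicator).
- handle (a point): Centre of the replicator's handle: a black bar 70 mm long (x), 16 mm wide (y), 24 mm high, 70 mm above the pin tips, with 22 mm free between bar and plate; axes as replicator. Grip the bar across its width, from above.
- stand: Fixed steel parking stand, 136 (x) x 90 (y) mm, 42 mm high; the replicator's plate rests on its two end rails, pins hanging free between them, tips 14 mm above the bench. Origin: centre of the underside, on the bench. It may be on either side of the rack.
- plate: White deep-well plate (128 x 85 x 44 mm) with 24 square wells (6 along x, 4 along y, 18 mm pitch, 16 mm wide, 42 mm deep), clamped on a grey plate shaker (165 x 120 x 40 mm), all one fixed body. Origin: centre of the shaker's underside, on the bench; the well field is centred above it, rim 84 mm up. It may be on either side of the rack.
- rim (a point): Centre of the well field, at the height of the plate's rim; axes as plate (x along the rows of 6 wells). Half a turn about z gives the same pattern.
- rack: Loose grey tube rack, 220 (x) x 70 (y) mm, full of capped tubes standing in two rows along x; tops of the caps 115 mm above the bench. Stands between the stand and the plate, long side pointing roughly away from the robot. Origin: centre of the underside.
- media_bottle: Bystander: tall glass bottle with a cap, 72 mm across, 170 mm high. Origin: centre of the underside.
- amber_bottle: Bystander: small amber bottle, 48 mm across, 100 mm high. Origin: centre of the underside.
- beaker: Bystander: open glass beaker, 64 mm across, 75 mm high. Origin: centre of the underside.
- lidded_plate: Bystander: shallow lidded plate, 86 x 128 x 20 mm, lying on the bench. Origin: centre of the underside.
- tip_box: Bystander: box of pipette tips with a clear lid, 120 x 85 x 67 mm. Origin: centre of the underside.
- timer: Bystander: flat white timer, 65 x 65 x 18 mm. Origin: centre of the underside.
- vial: Bystander: small glass vial, 28 mm across, 50 mm high. Origin: centre of the underside.
Not all that is in view belongs to the job. What is shaped like the replicator but green is not meant.

How it is judged:
By the outcome, as a careful person would: the job done as asked, in the order asked, and still so for the second after the job is handed in, while the arm keeps its last pose, push and grip.
It also fails if it takes over 48 s, if anything falls off the work surface, if the arm or the gripper's body presses on something with over 40 N, if the wrist force passes 120 N, or if a joint passes its speed limit or range.

## Working session

There is one attempt and no reset: what is moved stays moved. The work goes in short steps, Python scripts to look and compute and a tool call to move; the robot and the scene stay as the last step left them, time stands still between calls to the robot, and variables do not carry over. Pictures are saved under pics/ and viewed, and the job is handed in when it is done.

Besides the shell and the picture viewer there is one more tool, called by a JSON object that holds its "fn" and its "kwargs", one argument or row to a line. carry_out: Moves the arm, as the interface text tells. Its arguments: {"type":"object","properties":{"motion":{"type":"array","items":{"type":"array"}},"fingers":{"type":"number"},"grip_force":{"type":"number"}},"required":["motion"]}

```bash
ls; mkdir -p pics
cat > h.py <<'E'
import numpy as np, cv2, pickle
from cell import env
E
python3 - <<'E'
from h import *
o=env.get_obs(); print(o, env.nose_length)
d={}
for n in ["scene","top","wrist"]:
    c=env.capture(n); d[n]=c
    cv2.imwrite(f"pics/{n}0.png",c["frame"][:,:,::-1])
    print(n,{k:v for k,v in c.items() if k not in("frame","range_z")})
pickle.dump(d,open("c0.pkl","wb"))
E
```

```text
pics
{'clock': 0.0, 'joints': array([-1.34532506e+00,  3.79395400e-01,  1.73480623e+00,  4.26314348e-06,
        1.02849778e+00, -3.33036957e-02]), 'dq': array([-3.53802434e-05,  5.40663139e-04, -2.08489249e-03, -1.92199543e-03,
        4.91593019e-04, -5.52167873e-05]), 'joint_efforts': array([ 3.48720700e-03, -7.63714600e+01, -4.34366870e+01,  6.52096770e-02,
        4.25118743e-02, -9.66166795e-05]), 'ee_pos': array([ 0.17903304, -0.67631384,  0.23228484]), 'orientation': array([-3.11424008e+00, -4.05203929e-01,  1.61019889e-04]), 'contact_force': array([ 0.48254261, -0.43779374, -0.72083319]), 'torque': array([ 0.02556739, -0.032594  ,  0.00249331]), 'finger_gap': 0.09076500644661817} 0.019
scene {'fx': 523.5934861055749, 'fy': 523.5934861055749, 'cx': 283.5101120795266, 'cy': 204.24788568750168, 'R': array([[-0.89188345,  0.45223612, -0.00513868],
       [ 0.27134939,  0.52598635, -0.80604458],
       [-0.3618196 , -0.7202922 , -0.59183251]]), 't': array([ 0.47516442, -0.1295416 ,  2.17021311])}
top {'fx': 407.8469964831258, 'fy': 407.8469964831258, 'cx': 279.103732595198, 'cy': 207.33271040977186, 'R': array([[-0.00769833, -0.9998898 , -0.01269376],
       [-0.99676141,  0.00868915, -0.07994493],
       [ 0.08004642,  0.01203721, -0.99671845]]), 't': array([0.07146363, 0.55675257, 1.26509675])}
wrist {'fx': 305.14818292867636, 'fy': 305.14818292867636, 'cx': 280.2053113775042, 'cy': 211.4939829915701, 'tool_from_camera': array([[-3.35397995e-04, -9.57059665e-01, -2.89890817e-01,
         8.32763140e-02],
       [ 9.99999494e-01, -4.60669173e-05, -1.00489226e-03,
        -2.43863300e-04],
       [ 9.48387469e-04, -2.89891007e-01,  9.57059196e-01,
        -1.51942992e-01],
       [ 0.00000000e+00,  0.00000000e+00,  0.00000000e+00,
         1.00000000e+00]])}
```

View pics/scene0.png

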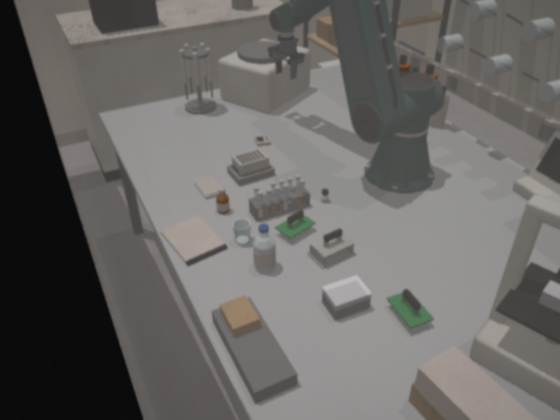

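View pics/top0.png

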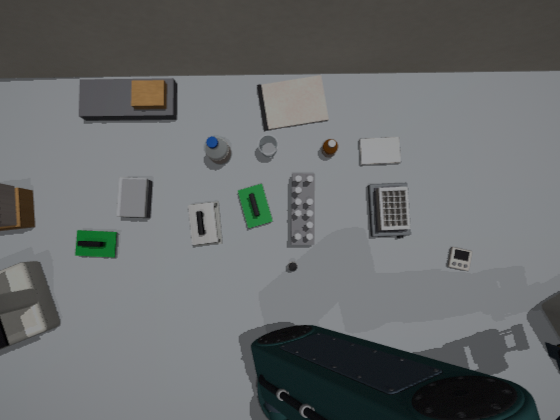

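View pics/wrist0.png

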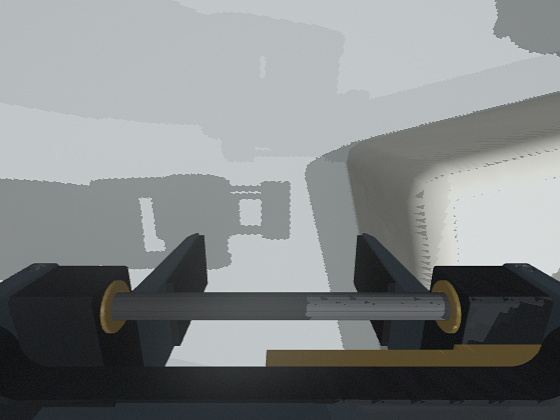

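Candidates in the top image: a grey plate with a black handle at (205,224), a green one at (255,206) and a green one at (97,244). I choose the grey one at (205,224), which matches the description. The white well plate on its shaker is at (393,209) and the rack is at (302,210). The wrist view shows only bench and a white box edge.

```bash
cat >> h.py <<'E'
def world(c,T=None):
    z=c["range_z"].astype(float); v,u=np.mgrid[0:z.shape[0],0:z.shape[1]]
    P=np.stack([(u-c["cx"])/c["fx"]*z,(v-c["cy"])/c["fy"]*z,z],-1)
    if "R" in c: W=(P-c["t"])@c["R"]
    else:
        M=T@c["tool_from_camera"]; W=P@M[:3,:3].T+M[:3,3]
    W[z==0]=np.nan
    return W
def tool(o):
    T=np.eye(4);T[:3,:3]=cv2.Rodrigues(np.array(o["orientation"]))[0];T[:3,3]=o["ee_pos"];return T
def rect(W,m):
    p=W[m][:,:2].astype(np.float32); r=cv2.minAreaRect(p*1000); return r,len(p),W[m].mean(0)
E
python3 - <<'E'
from h import *
d=pickle.load(open("c0.pkl","rb"));c=d["top"];W=world(c)
f=c["frame"];z=W[...,2]
print("table z",np.nanmedian(z[300:320,180:230]))
def roi(u0,u1,v0,v1):
    m=np.zeros(z.shape,bool);m[v0:v1,u0:u1]=1;return m
R=roi(180,230,192,255)
for a,b in [(0.02,.2),(.045,.065),(.075,.12)]: print("repl",a,b,rect(W,R&(z>a)&(z<b)))
P=roi(360,420,178,242)
for a,b in [(.02,.06),(.075,.1)]: print("plate",a,b,rect(W,P&(z>a)&(z<b)))
K=roi(282,320,165,252); print("rack",rect(W,K&(z>.03)), np.nanmax(z[K]))
g=roi(235,275,178,232);print("green",rect(W,g&(z>.01)),np.nanmax(z[g]))
for n,r in dict(media=(198,235,130,168),beaker=(256,280,133,162),amber=(320,342,135,160),vial=(284,300,258,276)).items():
    m=roi(*r)&(z>.02); print(n,rect(W,m),np.nanmax(z[m]))
big=np.hstack([cv2.resize(f[180:265,165:250],(400,400),interpolation=2),cv2.resize(f[170:255,350:435],(400,400),interpolation=2)])
cv2.imwrite("pics/crop1.png",big[:,:,::-1])
E
```

```text
table z 0.00029526278313872425
repl 0.02 0.2 (((508.39898681640625, 300.9144592285156), (124.06925201416016, 83.88630676269531), 6.487364292144775), 1061, array([0.50796887, 0.30055125, 0.05685421]))
repl 0.045 0.065 (((508.3549499511719, 301.27496337890625), (124.02993774414062, 83.12480926513672), 6.529274940490723), 878, array([0.50798492, 0.30102796, 0.05085695]))
repl 0.075 0.12 (((508.5777587890625, 302.21710205078125), (70.26952362060547, 16.70745277404785), 5.934999465942383), 152, array([0.50806187, 0.30135423, 0.09434659]))
plate 0.02 0.06 (((545.2598876953125, -278.9476623535156), (170.48992919921875, 122.46481323242188), 1.2208155393600464), 1139, array([ 0.54123438, -0.26482059,  0.04021246]))
plate 0.075 0.1 (((547.7752685546875, -279.6208190917969), (127.92152404785156, 87.65521240234375), 1.794370412826538), 682, array([ 0.54769177, -0.27832275,  0.08336942]))
rack (((551.0202026367188, -6.89300537109375), (68.05426025390625, 218.76268005371094), 89.34431457519531), 1648, array([ 0.54937336, -0.00613746,  0.07252757])) 0.12137534880635371
green (((570.3148193359375, 1
[... 163 characters left out ...]
.8054809570312, 252.8641357421875), (68.55793762207031, 70.9019546508789), 36.61869812011719), 582, array([0.72338875, 0.24684368, 0.11559638])) 0.1764501898149216
beaker (((747.1273803710938, 98.84236145019531), (61.50465774536133, 60.800594329833984), 89.08283996582031), 221, array([0.75304242, 0.09966451, 0.05842996])) 0.08258364736651963
amber (((742.240234375, -92.79120635986328), (47.29750061035156, 46.02381896972656), 24.846813201904297), 231, array([ 0.73663805, -0.09062979,  0.07015184])) 0.10434506160573255
vial (((373.7359619140625, 25.751855850219727), (24.599498748779297, 23.85675811767578), 45.53836441040039), 61, array([0.37378914, 0.02600581, 0.04911755])) 0.05686682412731942
```

View pics/crop1.png

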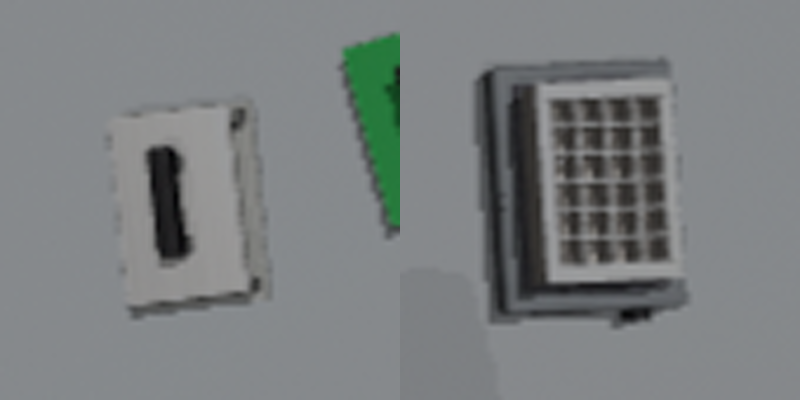

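The crop confirms it: a bare aluminium plate with a black bar (left), and the 6x4 well plate with its long side along x (right). I'll move towards the replicator on an arc, at about z = 0.30.

{"fn": "carry_out", "kwargs": {
  "motion": [
    [[0.04,-0.019,-0.008],[0,0,0]],
    [[0.04,-0.019,-0.008],[0,0,0]],
    [[0.04,-0.019,-0.008],[0,0,0]],
    [[0.04,-0.019,-0.008],[0,0,0]],
    [[0.04,-0.019,-0.008],[0,0,0]],
    [[0.04,-0.019,-0.008],[0,0,0]],
    [[0.04,-0.019,-0.008],[0,0,0]],
    [[0.04,-0.019,-0.008],[0,0,0]]
  ],
  "fingers": -1
}}

```text
clock: 0.95
ee_pos: [0.4506, -0.4464, 0.2972]
orientation: [-3.115, -0.405, 0.0]
contact_force: [0.2, -0.3, 0.4]
finger_gap: 0.091
```

{"fn": "carry_out", "kwargs": {
  "motion": [
    [[0.027,-0.038,0],[0,0,0]],
    [[0.027,-0.038,0],[0,0,0]],
    [[0.027,-0.038,0],[0,0,0]],
    [[0.027,-0.038,0],[0,0,0]],
    [[0.027,-0.038,0],[0,0,0]],
    [[0.027,-0.038,0],[0,0,0]],
    [[0.027,-0.038,0],[0,0,0]],
    [[0.027,-0.038,0],[0,0,0]]
  ]
}}

```text
clock: 1.75
ee_pos: [0.5808, -0.0968, 0.2969]
orientation: [3.115, 0.405, -0.0]
contact_force: [0.1, -0.8, -0.2]
finger_gap: 0.0911
```

{"fn": "carry_out", "kwargs": {
  "motion": [
    [[0,-0.049,0],[0,0,0.019]],
    [[0,-0.049,0],[0,0,0.019]],
    [[0,-0.049,0],[0,0,0.019]],
    [[0,-0.049,0],[0,0,0.019]],
    [[0,-0.049,0],[0,0,0.019]],
    [[0,-0.049,0],[0,0,0.019]],
    [[0,-0.049,0.01],[0,0,0.019]],
    [[0,-0.049,0.02],[0,0,0.019]]
  ]
}}

```text
clock: 2.55
ee_pos: [0.5059, 0.2854, 0.269]
orientation: [-3.136, -0.167, -0.004]
contact_force: [0.6, -0.6, -0.0]
finger_gap: 0.0916
```

Run:
```python
from h import *
o=env.get_obs();c=env.capture("wrist");T=tool(o);W=world(c,T);pickle.dump((o,c),open("w1.pkl","wb"))
print(o["ee_pos"],o["orientation"],np.degrees(np.arctan2(T[1,0],T[0,0])),o["joints"])
cv2.imwrite("pics/w1.png",c["frame"][:,:,::-1])
z=W[...,2]
near=(abs(W[...,0]-.508)<.1)&(abs(W[...,1]-.301)<.075)
for a,b in [(.045,.056),(.088,.11)]: print(a,rect(W,near&(z>a)&(z<b)))
```

```text
[0.5059317  0.28542782 0.2689782 ] [-3.13605265 -0.16688277 -0.00372189] 6.092092863440239 [4.73514019e-01 1.48960853e-01 1.95794518e+00 4.37936564e-05
 1.03207354e+00 1.93795967e+00]
0.045 (((507.9577331542969, 304.40509033203125), (124.1136474609375, 80.06475830078125), 6.827587127685547), 5406, array([0.51311543, 0.30439979, 0.05019055]))
0.088 (((508.4194641113281, 304.3377685546875), (69.23672485351562, 16.056777954101562), 6.748323917388916), 903, array([0.50993048, 0.30425258, 0.09571011]))
```

View pics/w1.png

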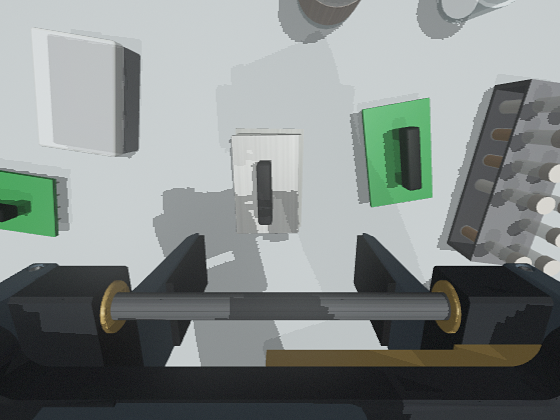

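The wrist view shows the grey replicator with its black bar at (264,192), clear of the green one at (408,150). Both views give a yaw of about 6.6°. I'll move over the handle and go down.

{"fn": "carry_out", "kwargs": {
  "motion": [
    [[0.002,-0.009,0],[0,0,-0.005]],
    [[0.002,-0.009,0.015],[0,0,-0.005]],
    [[0,0,0.03],[0,0,0]],
    [[0,0,0.03],[0,0,0]],
    [[0,0,0.025],[0,0,0]],
    [[0,0,0.02],[0,0,0]],
    [[0,0,0.01],[0,0,0]],
    [[0,0,0],[0,0,0]]
  ]
}}

```text
clock: 3.4
ee_pos: [0.5079, 0.3004, 0.1368]
orientation: [3.135, 0.182, -0.003]
contact_force: [0.2, -0.0, 0.8]
finger_gap: 0.0914
```

Run:
```python
from h import *
o=env.get_obs();c=env.capture("wrist");T=tool(o);W=world(c,T)
print(o["ee_pos"],np.degrees(np.arctan2(T[1,0],T[0,0])))
cv2.imwrite("pics/w2.png",c["frame"][:,:,::-1])
z=W[...,2]
near=(abs(W[...,0]-.508)<.1)&(abs(W[...,1]-.301)<.075)
for a,b in [(.045,.056),(.088,.105)]:
  r=rect(W,near&(z>a)&(z<b)); print(a,r, (np.r_[np.array(r[0][0])/1000,0.09]-T[:3,3])@T[:3,:3])
```

```text
[0.50785528 0.30042231 0.13675084] 6.644078660688468
0.045 (((507.69921875, 304.2518310546875), (124.54456329345703, 80.15971374511719), 6.687072277069092), 11435, array([0.51617437, 0.30506258, 0.05017219])) [ 0.00037374 -0.00385663  0.04674738]
0.088 (((508.10107421875, 304.2598571777344), (70.3803939819336, 15.989012718200684), 5.642670154571533), 2203, array([0.51116571, 0.30457006, 0.0957261 ])) [ 0.00077383 -0.00381811  0.04674667]
```

View pics/w2.png

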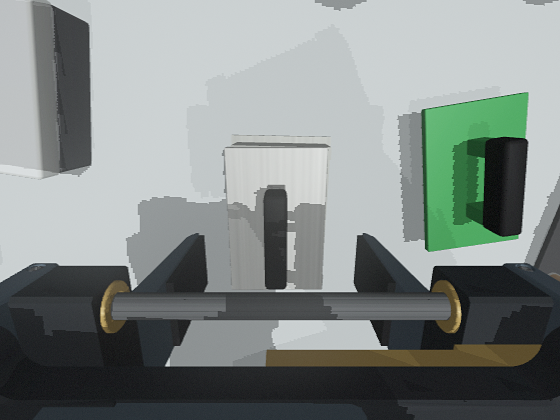

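{"fn": "carry_out", "kwargs": {
  "motion": [
    [[0.0005,-0.0035,0.015],[0,0,0]],
    [[0,0,0.02],[0,0,0]],
    [[0,0,0.012],[0,0,0]],
    [[0,0,0.006],[0,0,0]],
    [[0,0,0],[0,0,0]],
    [[0,0,0],[0,0,0]]
  ]
}}

```text
clock: 4.05
ee_pos: [0.5085, 0.3051, 0.0855]
orientation: [-3.136, -0.183, -0.001]
contact_force: [0.4, 0.9, -0.1]
finger_gap: 0.0911
```

Run:
```python
from h import *
o=env.get_obs();c=env.capture("wrist");T=tool(o);W=world(c,T)
print(o["ee_pos"],np.degrees(np.arctan2(T[1,0],T[0,0])),T[:3,2],o["contact_force"])
cv2.imwrite("pics/w3.png",c["frame"][:,:,::-1])
z=W[...,2]
near=(abs(W[...,0]-.508)<.1)&(abs(W[...,1]-.301)<.075)
for a,b in [(.045,.056),(.088,.1)]:
  r=rect(W,near&(z>a)&(z<b)); print(a,r, (np.r_[np.array(r[0][0])/1000,0.09]-T[:3,3])@T[:3,:3])
```

```text
[0.5085013  0.30506443 0.08548541] 6.692370267971874 [ 4.96370008e-04  3.03815221e-04 -9.99999831e-01] [ 0.43636894  0.91389244 -0.09738757]
0.045 (((508.0171203613281, 304.2649230957031), (124.19400024414062, 80.42799377441406), 6.754496097564697), 14764, array([0.5261317 , 0.30647592, 0.05011786])) [-0.00057167  0.00073653 -0.00451507]
0.088 (((510.1545104980469, 300.4402160644531), (69.03807067871094, 106.57913970947266), 23.528234481811523), 3743, array([0.51737562, 0.30552204, 0.09521664])) [ 0.00110543  0.00478427 -0.00451517]
```

View pics/w3.png

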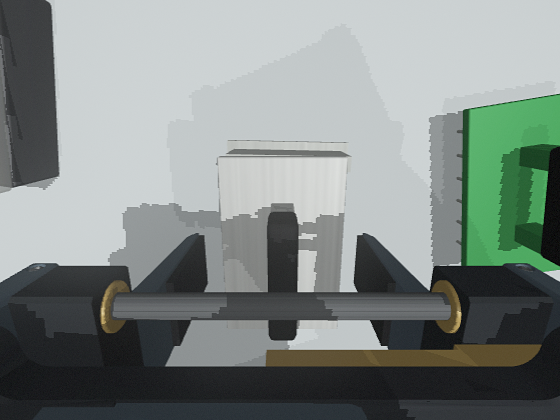

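The bar (282,275) sits midway between the fingers at TCP z = 0.0855, within 1 mm. Closing now.

{"fn": "carry_out", "kwargs": {
  "motion": [
    [[0,0,0.001],[0,0,0]],
    [[0,0,0],[0,0,0]],
    [[0,0,0],[0,0,0]],
    [[0,0,0],[0,0,0]],
    [[0,0,0],[0,0,0]],
    [[0,0,0],[0,0,0]],
    [[0,0,0],[0,0,0]],
    [[0,0,0],[0,0,0]]
  ],
  "fingers": 1,
  "grip_force": 40
}}

```text
clock: 4.9
ee_pos: [0.5082, 0.3048, 0.084]
orientation: [3.136, 0.183, -0.0]
contact_force: [0.8, -0.5, -0.8]
finger_gap: 0.0304
```

{"fn": "carry_out", "kwargs": {
  "motion": [
    [[0,0,0],[0,0,0]],
    [[0,0,0],[0,0,0]],
    [[0,0,0],[0,0,0]],
    [[0,0,0],[0,0,0]],
    [[0,0,0],[0,0,0]]
  ]
}}

```text
clock: 5.4
ee_pos: [0.5082, 0.3048, 0.084]
orientation: [3.136, 0.183, -0.0]
contact_force: [0.7, -1.1, 0.5]
finger_gap: 0.0156
```

{"fn": "carry_out", "kwargs": {
  "motion": [
    [[0,0,-0.004],[0,0,0]],
    [[0,0,-0.008],[0,0,0]],
    [[0,0,-0.015],[0,0,0]],
    [[0,0,-0.025],[0,0,0]],
    [[0,0,-0.03],[0,0,0]],
    [[0,0,-0.04],[0,0,0]],
    [[0,0,-0.03],[0,0,0]],
    [[0,0,-0.015],[0,0,0]]
  ]
}}

```text
clock: 6.2
ee_pos: [0.509, 0.3054, 0.2551]
orientation: [-3.134, -0.183, -0.006]
contact_force: [0.3, -0.7, -3.0]
finger_gap: 0.0162
```

Run:
```python
from h import *
o=env.get_obs();c=env.capture("wrist");T=tool(o);W=world(c,T)
print(o["ee_pos"],o["contact_force"],o["torque"],o["finger_gap"])
s=env.capture("scene")
cv2.imwrite("pics/w4.png",np.hstack([c["frame"],s["frame"]])[:,:,::-1][:,::1][:, :1120]) if 0 else cv2.imwrite("pics/w4.png",c["frame"][:,:,::-1])
cv2.imwrite("pics/s4.png",cv2.resize(s["frame"][140:280,230:410],(720,560))[:,:,::-1])
```

```text
[0.50904828 0.30535335 0.25506724] [ 0.28086536 -0.67016667 -3.03979742] [ 0.05111775 -0.04437969  0.03512272] 0.01615938791547064
```

View pics/w4.png

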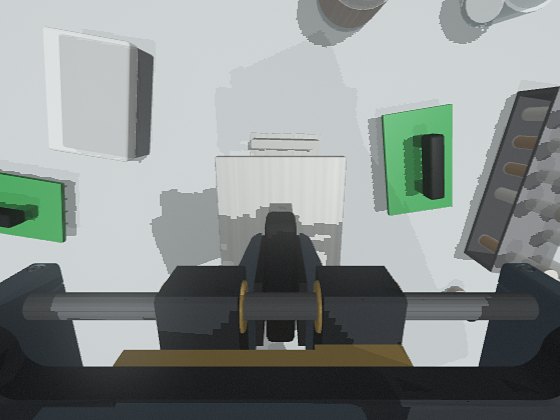

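View pics/s4.png

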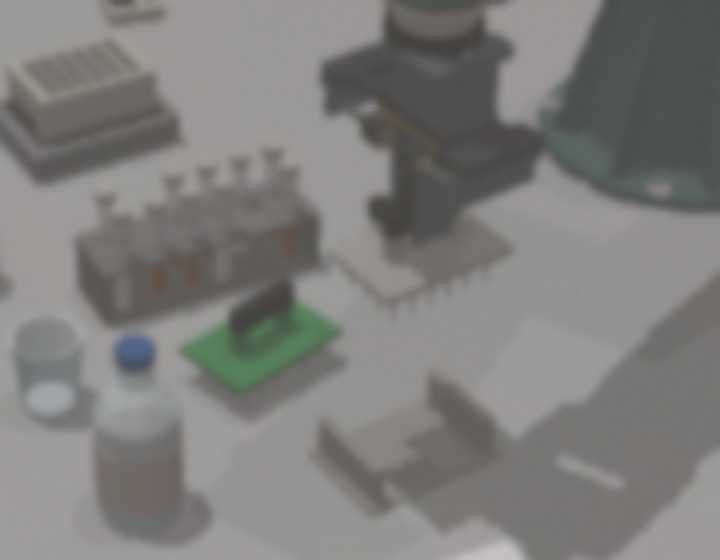

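The replicator is clear of the stand and level, with 3 N on the wrist. I'll carry it across with the tips at about 0.185, above the 0.12 caps.

{"fn": "carry_out", "kwargs": {
  "motion": [
    [[0,0.01,0],[0,0,0.005]],
    [[0,0.02,0],[0,0,0.005]],
    [[0,0.03,0],[0,0,0.005]],
    [[0,0.04,0],[0,0,0.005]],
    [[0,0.04,0],[0,0,0.005]],
    [[0,0.04,0],[0,0,0.005]],
    [[0,0.04,0],[0,0,0.005]],
    [[0,0.04,0],[0,0,0.005]]
  ]
}}

```text
clock: 7.1
ee_pos: [0.5318, 0.0439, 0.249]
orientation: [3.139, 0.12, -0.005]
contact_force: [0.1, 0.3, -2.9]
finger_gap: 0.0158
```

{"fn": "carry_out", "kwargs": {
  "motion": [
    [[0,0.04,0],[0,0,0.005]],
    [[0,0.045,0],[0,0,0.005]],
    [[0,0.045,0],[0,0,0.005]],
    [[0,0.045,0],[0,0,0.005]],
    [[0,0.04,0],[0,0,0.005]],
    [[0,0.04,0],[0,0,0.005]],
    [[0,0.03,0],[0,0,0.005]],
    [[0,0.02,0],[0,0,0.005]]
  ]
}}

```text
clock: 7.9
ee_pos: [0.5505, -0.2603, 0.2489]
orientation: [-3.14, -0.055, 0.004]
contact_force: [-0.1, -0.1, -3.4]
finger_gap: 0.016
```

{"fn": "carry_out", "kwargs": {
  "motion": [
    [[0,0.013,0],[0,0,0]],
    [[0,0.007,0],[0,0,0]],
    [[0,0,0],[0,0,0]],
    [[0,0,0],[0,0,0]],
    [[0,0,0],[0,0,0]]
  ]
}}

```text
clock: 8.4
ee_pos: [0.5526, -0.2774, 0.251]
orientation: [-3.141, -0.059, 0.0]
contact_force: [-0.5, 0.5, -3.1]
finger_gap: 0.0156
```

Run:
```python
from h import *
o=env.get_obs();d={n:env.capture(n) for n in ["wrist","top","scene"]};pickle.dump((o,d),open("w5.pkl","wb"))
T=tool(o);print(o["clock"],o["ee_pos"],o["orientation"],np.degrees(np.arctan2(T[1,0],T[0,0])),T[:3,2])
cv2.imwrite("pics/w5.png",d["wrist"]["frame"][:,:,::-1])
cv2.imwrite("pics/t5.png",cv2.resize(d["top"]["frame"][150:290,310:490],(720,560))[:,:,::-1])
cv2.imwrite("pics/s5.png",cv2.resize(d["scene"]["frame"][90:230,170:350],(720,560))[:,:,::-1])
```

```text
8.4 [ 0.55256996 -0.27742144  0.25104821] [-3.14088983e+00 -5.93106504e-02  9.35254811e-05] 2.1636202877649926 [-6.22297696e-05  1.41726478e-04 -9.99999988e-01]
```

View pics/w5.png

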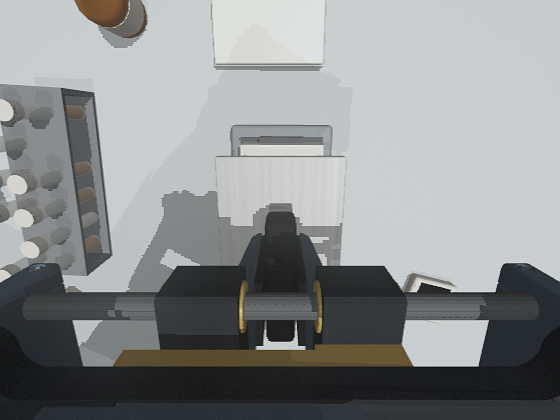

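View pics/t5.png

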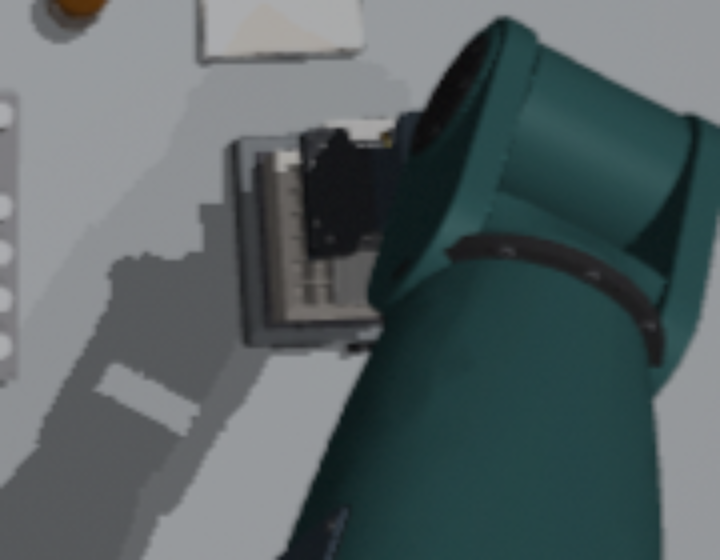

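View pics/s5.png

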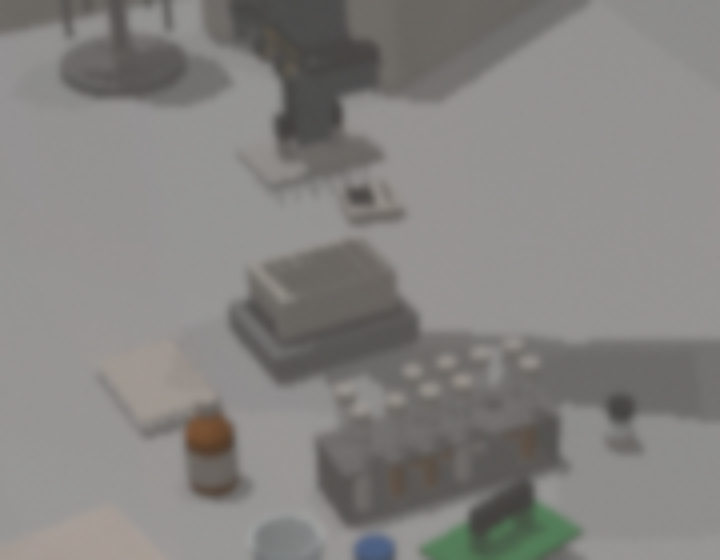

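Still held and level. The replicator hides the plate in the wrist view (only its far end shows, at (280,148)), so I'll back off along x to see all the wells.

{"fn": "carry_out", "kwargs": {
  "motion": [
    [[-0.01,0,0],[0,0,0]],
    [[-0.02,0,0],[0,0,0]],
    [[-0.03,0,0],[0,0,0]],
    [[-0.03,0,0],[0,0,0]],
    [[-0.02,0,0],[0,0,0]],
    [[-0.01,0,0],[0,0,0]],
    [[0,0,0],[0,0,0]],
    [[0,0,0],[0,0,0]]
  ]
}}

```text
clock: 9.35
ee_pos: [0.4331, -0.2829, 0.2513]
orientation: [3.141, 0.057, 0.001]
contact_force: [-0.4, -0.0, -1.7]
finger_gap: 0.016
```

Run:
```python
from h import *
o=env.get_obs();c=env.capture("wrist");pickle.dump((o,c),open("w6.pkl","wb"))
T=tool(o);print(o["clock"],o["ee_pos"],o["orientation"],np.degrees(np.arctan2(T[1,0],T[0,0])),T[:3,2])
cv2.imwrite("pics/w6.png",c["frame"][:,:,::-1])
cv2.imwrite("pics/w6c.png",cv2.resize(c["frame"][0:260,190:370],(540,780//1))[:600,:,::-1])
```

```text
9.35 [ 0.43313116 -0.28291501  0.25133209] [3.14070647e+00 5.74018020e-02 1.13261901e-03] 2.094131961338768 [ 7.27615494e-04 -3.48230228e-04 -9.99999675e-01]
```

View pics/w6.png

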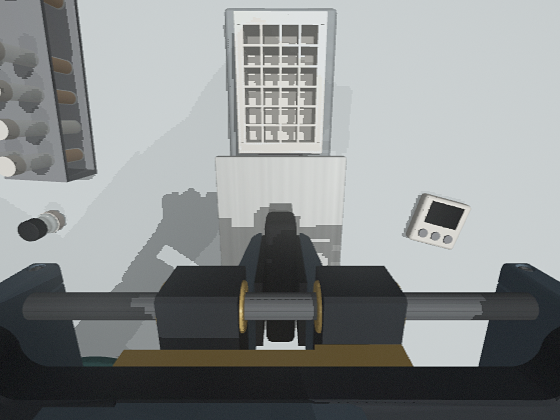

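View pics/w6c.png

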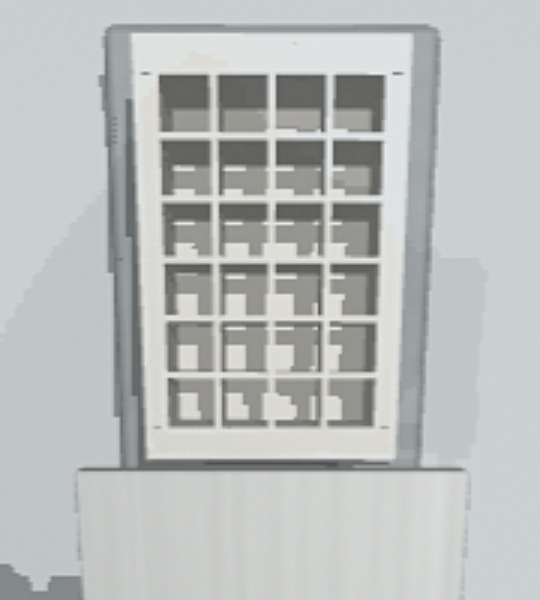

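The wrist view now shows all 24 wells, with outer well corners at about (243,24), (318,24), (245,142) and (316,142). The replicator's far edge is at row 156. I'll measure both in the tool frame.

Run:
```python
from h import *
o,c=pickle.load(open("w6.pkl","rb"));M=c["tool_from_camera"]
T=tool(o)
P=world(c,np.eye(4));W=world(c,T)
# rim
v,u=np.mgrid[0:420,0:560]
m=(abs(W[...,2]-.084)<.006)&(v<157)&(u>225)&(u<340)
r,n,mu=rect(P,m);print("rim depth rect in tool",r,n,"z tool",np.median(P[m][:,2]),"world z",np.median(W[m][:,2]))
# rays of well-corner quad to rim plane
def cast(px,ztool):
    d=np.array([(px[0]-c["cx"])/c["fx"],(px[1]-c["cy"])/c["fy"],1]);d=M[:3,:3]@d;o_=M[:3,3];return o_+d*(ztool-o_[2])/d[2]
zr=T[2,3]-.084
# well mask by contour: dark inside rim
g=cv2.cvtColor(c["frame"],cv2.COLOR_RGB2GRAY)
dep=((W[...,2]<.075)&(v<150)&(u>238)&(u<324)&(v>18)).astype(np.uint8)
dep=cv2.morphologyEx(dep,cv2.MORPH_OPEN,np.ones((3,3)))
cs,_=cv2.findContours(dep,cv2.RETR_EXTERNAL,cv2.CHAIN_APPROX_NONE)
cs=[k for k in cs if cv2.contourArea(k)>60];print(len(cs),[cv2.boundingRect(k) for k in cs][:30])
q=np.array([cast(p,zr)[:2] for p in [(190+158/3,24),(190+383/3,24),(190+377/3,427/3),(190+165/3,427/3)]])
print("manual quad",q*1000,"centre",q.mean(0)*1000,"sizes",np.linalg.norm(np.diff(q,axis=0),axis=1)*1000)
e=q[0]-q[3]+q[1]-q[2];print("yaw in tool",np.degrees(np.arctan2(e[1],e[0])))
# replicator plate
m=(abs(P[...,2]-.034)<.006)&(abs(P[...,1])<.06)&(v>150)&(v<262)
print("repl plate",rect(P,m),"z",np.median(P[m][:,2]))
for vv in [165,180,200,212]:
    k=m[vv];print(vv,P[vv][k][[0,-1]].round(4).tolist())
k=[P[:,uu][m[:,uu]][0] for uu in range(222,342,10)];print("far edge",np.round(k,4).tolist())
h=(P[...,2]<-.006)&(P[...,2]>-.02)&(abs(P[...,1])<.012)&(abs(P[...,0])<.05);print("handle",rect(P,h))
```

```text
rim depth rect in tool ((114.28697204589844, -0.5811653137207031), (127.66868591308594, 85.73036193847656), 0.038378939032554626) 6089 z tool 0.16730352310855195 world z 0.0841119282303599
24 [(299, 126, 15, 16), (282, 126, 15, 16), (264, 126, 16, 16), (247, 126, 15, 16), (300, 108, 15, 16), (282, 108, 15, 16), (264, 108, 16, 16), (247, 108, 15, 16), (300, 89, 16, 16), (282, 89, 16, 16), (264, 89, 16, 16), (246, 89, 15, 16), (300, 69, 16, 17), (282, 69, 16, 17), (264, 69, 16, 17), (245, 69, 16, 17), (301, 49, 16, 16), (282, 49, 16, 16), (263, 49, 17, 16), (245, 48, 16, 17), (301, 28, 17, 16), (282, 28, 17, 16), (263, 28, 17, 16), (244, 28, 17, 16)]
manual quad [[167.00884019 -35.30578481]
 [166.96744457  33.81785943]
 [ 60.34241411  35.53326547]
 [ 60.36157343 -36.7604984 ]] centre [113.67006808  -0.67878958] sizes [ 69.12365664 106.63882848  72.29376641]
yaw in tool -0.07003520809755612
repl plate (((26.679664611816406, -0.4747734069824219), (70.27758026123047, 80.25589752197266), 0.10301384329795837), 10563, array([ 0.03437939, -0.0004598 ,  0.0338634 ])) z 0.03385102814501248
165 [[0.0566, -0.0395, 0.033], [0.0563, 0.039, 0.0348]]
180 [[0.0472, -0.0403, 0.034], [0.0473, 0.0386, 0.0334]]
200 [[0.0341, -0.04, 0.035], [0.0344, 0.0389, 0.0339]]
212 [[0.0262, -0.0404, 0.0349], [0.0267, 0.0386, 0.0334]]
far edge [[0.0616, -0.0361, 0.036], [0.0617, -0.0299, 0.0353], [0.0616, -0.024, 0.0364], [0.0617, -0.0177, 0.0352], [0.0615, -0.0118, 0.037], [0.0616, -0.0056, 0.0362], [0.0617, 0.0005, 0.0352], [0.0616, 0.0066, 0.0363], [0.0616, 0.0127, 0.036], [0.0615, 0.0189, 0.0369], [0.0615, 0.0249, 0.0365], [0.0615, 0.0311, 0.037]]
handle (((0.2575340270996094, -1.7862186431884766), (70.0102767944336, 23.895748138427734), 5.607630729675293), 3100, array([ 0.00843714, -0.0003652 , -0.01185686]))
```

Run:
```python
from h import *
for f in ["w6.pkl","w5.pkl"]:
    o,c=pickle.load(open(f,"rb")); c=c.get("wrist",c)
    P=world(c,np.eye(4));v,u=np.mgrid[0:420,0:560]
    m=(abs(P[...,2]-.034)<.006)&(abs(P[...,1])<.037)&(v>160)&(v<258)&~((u>235)&(u<325)&(v>200))
    p=P[m];A=np.c_[p[:,:2],np.ones(len(p))];s=np.linalg.lstsq(A,p[:,2],rcond=None)[0];print(f,"slopes deg",np.degrees(s[:2]),s[2])
    if f=="w6.pkl":
        T=tool(o);W=world(c,T);m=(abs(W[...,2]-.084)<.006)&(v<150)&(u>225)&(u<340)
        for Q in (P,W):
            p=Q[m];A=np.c_[p[:,:2],np.ones(len(p))];s=np.linalg.lstsq(A,p[:,2],rcond=None)[0];print("rim",np.degrees(s[:2]))
        b=(abs(W[...,2])<.01);p=W[b];A=np.c_[p[:,:2],np.ones(len(p))];s=np.linalg.lstsq(A,p[:,2],rcond=None)[0];print("bench",np.degrees(s[:2]),s[2])
```

```text
w6.pkl slopes deg [-0.01361298  0.0535921 ] 0.03384756903844763
rim [0.10854118 0.08929359]
rim [-0.07008866  0.06536033]
bench [0.07192556 0.13376109] 0.0004959695766034117
w5.pkl slopes deg [-0.01136887  0.03913725] 0.033866852064662736
```

{"fn": "carry_out", "kwargs": {
  "motion": [
    [[0.01,0,0],[0,0,0]],
    [[0.02,0,0],[0,0,0]],
    [[0.025,0,0],[0,0,0]],
    [[0.025,0,0],[0,0,0]],
    [[0.02,0,0],[0,0,0]],
    [[0.01,0,0],[0,0,0]],
    [[0.004,0,0],[0,0,0]],
    [[0,0,0],[0,0,0]]
  ]
}}

```text
clock: 10.2
ee_pos: [0.5467, -0.2783, 0.2507]
orientation: [-3.141, -0.059, 0.001]
contact_force: [-0.5, -0.8, -2.0]
finger_gap: 0.0159
```

{"fn": "carry_out", "kwargs": {
  "motion": [
    [[0,0,0.008],[0,0,0]],
    [[0,0,0.012],[0,0,0]],
    [[0,0,0.015],[0,0,0]],
    [[0,0,0.015],[0,0,0]],
    [[0,0,0.01],[0,0,0]],
    [[0,0,0.005],[0,0,0]],
    [[0,0,0],[0,0,0]],
    [[0,0,0],[0,0,0]]
  ]
}}

```text
clock: 11.0
ee_pos: [0.5468, -0.2787, 0.1863]
orientation: [3.141, 0.058, 0.001]
contact_force: [-0.4, -0.2, -2.2]
finger_gap: 0.0155
```

{"fn": "carry_out", "kwargs": {
  "motion": [
    [[0.0003,0,0.006],[0,0,0]],
    [[0,0,0.008],[0,0,0]],
    [[0,0,0.005],[0,0,0]],
    [[0,0,0.003],[0,0,0]],
    [[0,0,0],[0,0,0]],
    [[0,0,0],[0,0,0]],
    [[0,0,0],[0,0,0]]
  ]
}}

```text
clock: 11.7
ee_pos: [0.547, -0.2786, 0.1643]
orientation: [3.141, 0.058, 0.001]
contact_force: [0.6, 1.2, -2.1]
finger_gap: 0.0157
```

Run:
```python
from h import *
o=env.get_obs();d={n:env.capture(n) for n in ["wrist","top","scene"]};pickle.dump((o,d),open("w7.pkl","wb"))
T=tool(o);print(o["clock"],o["ee_pos"],np.degrees(np.arctan2(T[1,0],T[0,0])),T[:3,2],o["contact_force"],o["dq"].round(4))
cv2.imwrite("pics/w7.png",d["wrist"]["frame"][:,:,::-1])
cv2.imwrite("pics/s7.png",cv2.resize(d["scene"]["frame"][130:195,215:300],(765,585),interpolation=2)[:,:,::-1])
# scene camera: replicator plate top and well plate, same camera (before/after)
c0=pickle.load(open("c0.pkl","rb"))["scene"];W0=world(c0);W=world(d["scene"])
def sel(W,x,y,a,b): return (abs(W[...,0]-x)<.09)&(abs(W[...,1]-y)<.07)&(W[...,2]>a)&(W[...,2]<b)
print("scene0 repl",rect(W0,sel(W0,.508,.302,.045,.056)));print("scene0 handle",rect(W0,sel(W0,.508,.302,.092,.105)))
print("scene0 rim",rect(W0,sel(W0,.547,-.279,.08,.09)))
print("scene now repl",rect(W,sel(W,.547,-.279,.124,.14)), np.nanmedian(W[sel(W,.547,-.279,.124,.14)][:,2]))
Wt=world(d["top"]);m=sel(Wt,.547,-.279,.124,.14);print("top now repl",rect(Wt,m))
```

```text
11.7 [ 0.54698189 -0.27860856  0.16429557] 2.1088258218549605 [ 3.51171338e-04 -2.05918320e-04 -9.99999917e-01] [ 0.57969055  1.22162494 -2.11644358] [-0.0007 -0.0024  0.0003 -0.003   0.0001  0.0002]
scene0 repl (((0.0, 0.0), (0.0, 0.0), 0.0), 0, array([nan, nan, nan]))
scene0 handle (((0.0, 0.0), (0.0, 0.0), 0.0), 0, array([nan, nan, nan]))
scene0 rim (((0.0, 0.0), (0.0, 0.0), 0.0), 0, array([nan, nan, nan]))
scene now repl (((0.0, 0.0), (0.0, 0.0), 0.0), 0, array([nan, nan, nan])) nan
top now repl (((547.1570434570312, -258.40350341796875), (45.28685760498047, 121.7796859741211), 89.04948425292969), 163, array([ 0.54324951, -0.2558066 ,  0.13040134]))h.py:14: RuntimeWarning: Mean of empty slice.
  p=W[m][:,:2].astype(np.float32); r=cv2.minAreaRect(p*1000); return r,len(p),W[m].mean(0)
  ret = um.true_divide(
  return np.nanmean(a, axis, out=out, keepdims=keepdims)
```

View pics/s7.png

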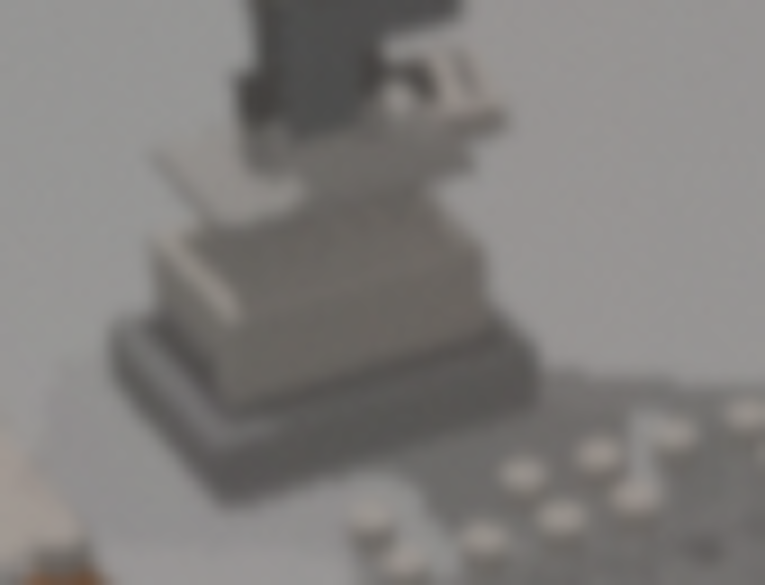

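View pics/w7.png

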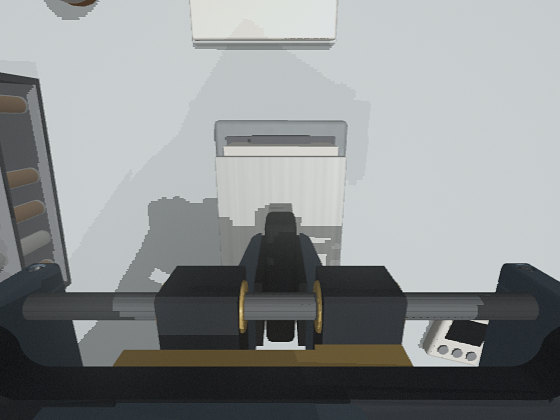

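Run:
```python
from h import *
o,d=pickle.load(open("w7.pkl","rb"));T=tool(o);c=d["wrist"];P=world(c,np.eye(4));W=world(c,T);v,u=np.mgrid[0:420,0:560]
m=(abs(W[...,2]-.084)<.006)&(v<157)&(u>215)&(u<350)
p=P[m];print("rim strip tool x max",np.percentile(p[:,0],[50,98,100]),"y",p[:,1].min(),p[:,1].max())
m=(abs(P[...,2]-.034)<.006)&(abs(P[...,1])<.06)&(v>150)&(v<262);p=P[m];print("repl xmax",p[:,0].max(),"y",np.percentile(p[:,1],[1,99]),p[:,1].min(),p[:,1].max())
c=d["scene"]; C=-c["R"].T@c["t"]
def cast(px,z):
    r=c["R"].T@np.array([(px[0]-c["cx"])/c["fx"],(px[1]-c["cy"])/c["fy"],1]);return C+r*(z-C[2])/r[2]
a=cast((215+215/9,130+222/9),.130);b=cast((215+237/9,130+318/9),.084);print("scene repl corner",a,"rim corner",b)
c=d["top"];W0=world(pickle.load(open("c0.pkl","rb"))["top"]);Wt=world(c)
m=(abs(Wt[...,2]-.130)<.004)&(abs(Wt[...,0]-.547)<.09)&(abs(Wt[...,1]+.279)<.06);print("top repl y max",np.percentile(Wt[m][:,1],[95,100]),"x",Wt[m][:,0].min(),Wt[m][:,0].max())
m=(abs(W0[...,2]-.084)<.004)&(abs(W0[...,0]-.547)<.09)&(abs(W0[...,1]+.279)<.06);print("top rim y max",np.percentile(W0[m][:,1],[95,100]),"x",W0[m][:,0].min(),W0[m][:,0].max())
```

```text
rim strip tool x max [0.06082609 0.06392054 0.06406121] y -0.042866425927457825 0.042187741254766875
repl xmax 0.061727948877401656 y [-0.03964385  0.03869183] -0.04060519916671085 0.03965114883587731
scene repl corner [ 0.60766964 -0.23584331  0.13      ] rim corner [ 0.60322211 -0.22819877  0.084     ]
top repl y max [-0.24140035 -0.23894207] x 0.48627828072878115 0.6080628393625832
top rim y max [-0.2377106  -0.23426478] x 0.4843900747439738 0.6113371213774238
```

Run:
```python
from h import *
o,d=pickle.load(open("w7.pkl","rb"));c=d["scene"]; C=-c["R"].T@c["t"]
def cast(px,z):
    r=c["R"].T@np.array([(215+px[0]/9-c["cx"])/c["fx"],(130+px[1]/9-c["cy"])/c["fy"],1]);return C+r*(z-C[2])/r[2]
a=(cast((153,155),.13)+cast((473,160),.13))/2;b=(cast((155,240),.084)+cast((483,245),.084))/2
print("scene diag-mid repl",a,"rim",b)
o=env.get_obs();print(o["ee_pos"],o["finger_gap"],abs(o["dq"]).max(),o["clock"])
env.job_done()
```

```text
scene diag-mid repl [ 0.54747586 -0.26708914  0.13      ] rim [ 0.5453768  -0.27008663  0.084     ]
[ 0.54689741 -0.27860173  0.16427213] 0.01608155508074429 0.002119514915179986 11.85
the job is handed in; nothing more can be done
```

I picked the grey replicator up by its handle with a 40 N grip and lifted it off the stand. I carried it over the rack with the pin tips at about 0.18 m, above the caps at 0.12 m. It was still held, level and motionless over the deep-well plate when I handed the job in at 11.85 s.

Last checks:
- **Alignment (wrist camera):** the pin field and the well field are centred within about 0.5 mm. Their directions agreed within about 0.2°, measured before the last move over the plate.
- **Height:** by the TCP height and the measured grip, the tips are about 10 mm above the rim.
- **Level:** the replicator's plate was within about 0.1° of level in the tool frame, measured earlier in the carry. At the end the tool's tilt was below 0.03°.
- **Alignment (top camera):** it agrees within about 1–2 mm.
- **Alignment (scene camera):** this view is coarse, at about 4 mm per pixel. Hand-picked side corners agreed to within about 4 mm, but one blurred front corner was off by 6–9 mm. I put that down to picking error and relied on the wrist view.
- **Contacts:** the arm and replicator touched nothing else that I could tell from the wrist forces, which stayed near the replicator's weight (about 3 N). I did not re-measure the bystanders at the end.

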